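# Two jam jars into the gift crate

### The arm

A 6-joint arm with a two-finger parallel gripper is mounted at the origin on the work surface. World frame = base frame: x ahead of the robot, y to its left, z up, the work surface at z = 0. Lengths are in mm, angles in rad, forces in N, time in s.
With the tool pointing down it reaches from about 400 to 925 mm from the base axis. Payload 12.5 kg.
Tool frame: the origin (TCP) lies midway between the tips of the shut fingers; the grasp point (between the pads) lies 19 mm behind it; z points along the fingers, y is the line along which they close (so a half turn about z gives the same grasp; the last joint's range is limited). The gripper opens to 95 mm and grips with 3 to 60 N. Pads are 20 mm wide; open, the fingers measure 119 mm over their backs; the gripper's body (75 mm by 180 mm) begins 59 mm behind the grasp point.
Start: joints at [-1.292, 0.491, 1.559, -0, 1.092, -0.106], TCP at [234.632, -579.305, 214.661] pointing down, gripper open.
Joint ranges: [-3.1, 3.1], [-0.84, 2.19], [0.05, 2.79], [-1.13, 4.28], [0.06, 2.93], [-2.69, 2.69]. Speed limits (rad/s): [2.22, 2.22, 2.79, 3.14, 3.14, 3.14].

### API

Orientations are given as [roll, pitch, yaw] about the fixed x, y, z axes, in that order (R = Rz(yaw) Ry(pitch) Rx(roll)).
In Python, from cell import env gives the robot as it stands.
- The arm moves only by the shell command python3 -m inch 'ROWS'. ROWS is JSON, a list of rows, each a list of 7 numbers: the turn, a rotation vector about the tool's x, y, z in rad, then the shift along the tool's x, y, z in cm, then the closure, from -1 (fully open) to 1 (shut). A call has 1 to 20 rows; each row shifts and turns the commanded pose from where the row before left it, along the tool's axes as they then stand; what a row does not reach is not made up. A row lasts 1/8 s, in which the tool goes at most 62.5 mm and 10.7 degrees, less where a joint would pass 70% of its speed; a pose out of reach is approached as far as the arm can. A call with a gripper value outside its range is refused whole. The fingers move at their own pace and stop on an object; the grip force is fixed at half the most. Time passes only in rows, so rows that do not move let the fingers close. It gives the time, the measured TCP pose, the force, the opening and the grip force at its end, in the units of the state.
- env.state(): the state, without advancing time (a new reading comes with each control period).
- env.read_camera(name): name is "side" or "top" or "wrist"; returns a dict with "img" (400x640x3 uint8, red, green, blue), "depth" (400x640 float32, mm along the optical axis (not along the pixel's ray), 0 where there is no reading), "fx", "fy", "cx", "cy" (pixels), "D" ([k1, k2, p1, p2, k3] as OpenCV has them; the pictures are not rectified), "position" and "orientation" of the camera in the world. Camera axes: x right, y down, z forward; pixel columns grow to the right and rows downward; lengths in mm; the calibration is good to about 2 mm. A picture is of the moment at which its call begins.
- env.job_done(): hands the job in; it is judged then, once.
Trained networks look in a picture, given as the dict that the camera call returned (one of the last four; its "shot" number tells which), for a name from the list of things; names that differ only in an ending like _2 or _b are one class to them, and where a whole thing is asked for, a point or a joint stands for the part that bears it (a point fixed in the world has none). Each returns a list of dicts, best first, with "score" (0 to 1); they miss things now and then, are a little off and sometimes report something else, mostly with a low value. They report only what shows in the picture. A call takes as long as a camera call.
- env.find_in(picture, target): "centre" ([x, y, z] in mm, in the coordinates of the camera as it stood for that picture, good to about 4 mm: the middle of the surface that is visible of it).
- env.trace(picture, target): "mask" (400x640 bool, what is visible of it).
The state is a dict: "t": time; "joints": joint angles; "qvel": joint speeds; "tau": joint torques, N m; "eef_pos": TCP position; "tcp_rot": TCP orientation; "ft_force": force on the tool from outside, world axes, zero at the start; "moment": the same for the moment, N m; "opening": opening from 0.0 (shut) to 1.0 (fully open); "grip_force": force on a finger pad.
Only numpy, scipy, OpenCV 4.12 (cv2) and the standard library are available. Lean on these libraries where they do the work, as an engineer would, in place of code of your own. Each camera call takes 0.05 s, during which the arm holds its last target. There are 200 camera calls.

### The job

Load the two jam jars into the two empty cells of the wooden crate, one per cell, each standing upright, lid up, flat on the packing in the middle of its cell, and let go of them. One of the jars lies on its side, and how high the cardboard packing reaches in each empty cell is not known: lower the glass gently until it rests, without dropping, toppling or forcing it. Leave the two small tins in the crate and the mug where they are.

Things in the scene. Friction and masses are not known exactly. Their poses are not given: they have to be found in the camera images.
- crate: pale-wood crate fixed on the counter, 138 x 138 mm, 60 mm high, walls and floor 6 mm thick, one 6 mm divider each way (top at 52 mm): four square cells, 60 mm inside, centres at +-33 mm along its x and y. Origin: centre of its underside, z up; any yaw. The cells at (+33, -33) and (-33, +33) mm hold a tin each; the other two are empty but for packing.
- cell_a (a point): centre of the wooden floor (6 mm above the counter) of the empty cell at (+33, +33) mm in the crate's axes; same axes as the crate. Springy cardboard packing fills the cell to a flat top 2 to 20 mm above this point, different in each cell and not reported; it gives about 1 mm per 4 N, at most 5 mm.
- cell_b (a point): centre of the wooden floor (6 mm above the counter) of the empty cell at (-33, -33) mm in the crate's axes; same axes as the crate. Springy cardboard packing fills the cell to a flat top 2 to 20 mm above this point, different in each cell and not reported; it gives about 1 mm per 4 N, at most 5 mm.
- jar_standing: glass jam jar, a round cylinder, 54 mm in diameter, 95 mm tall with its white 53 mm lid (top 17 mm); dark red with a paper label; about 0.2 to 0.42 kg. Origin: centre of its underside; its z axis runs from underside to lid. This one starts standing upright on the counter.
- jar_standing_lid (a point): centre of the top of that jar's lid, 95 mm from its origin along its z.
- jar_lying: glass jam jar, a round cylinder, 54 mm in diameter, 95 mm tall with its white 53 mm lid (top 17 mm); dark red with a paper label; about 0.2 to 0.42 kg. Origin: centre of its underside; its z axis runs from underside to lid. This one starts lying on its side on the counter (its axis level, 27 mm up), free to roll; its lid points to +y, turned from 0.25 rad towards +x to 0.6 rad towards -x.
- jar_lying_lid (a point): centre of the top of that jar's lid, 95 mm from its origin along its z.
- tin_blue: small blue tin with a brass band, 54 mm in diameter, 42 mm tall, standing in the crate's cell at (+33, -33) mm. Origin: centre of its underside.
- tin_green: small green tin with a brass band, 54 mm in diameter, 42 mm tall, standing in the crate's cell at (-33, +33) mm. Origin: centre of its underside.
- mug: white mug, 76 mm in diameter, 85 mm tall, standing on the counter beyond the work. Origin: centre of its underside.

How it is judged:
By the outcome, as a careful person would: the job done as asked, in the order asked, and still so for the second after the job is handed in, with the robot touching nothing.
It also fails if it takes over 72 s, if anything falls off the work surface, if the arm or the gripper's body presses on something with over 40 N, if the wrist force passes 120 N, or if a joint passes its speed limit or range.

## Working session

There is one attempt and no reset: what is moved stays moved. The work goes in short steps, Python scripts to look and compute and a shell command to move; the robot and the scene stay as the last step left them, time stands still between calls to the robot, and variables do not carry over. Pictures are saved under pics/ and viewed, at most 10 in all, crops included, and the job is handed in when it is done.

```bash
ls; mkdir -p pics
cat > h.py <<'E'
import numpy as np, cv2
from cell import env
from scipy.spatial.transform import Rotation as R
def campose(p):
    o=np.array(p["orientation"],float)
    M=o if o.shape==(3,3) else (R.from_euler('xyz',o).as_matrix() if o.size==3 else R.from_quat(o).as_matrix())
    return M,np.array(p["position"],float)
def cloud(p,mask):
    v,u=np.nonzero(mask&(p["depth"]>0)); d=p["depth"][v,u]
    K=np.array([[p["fx"],0,p["cx"]],[0,p["fy"],p["cy"]],[0,0,1]])
    n=cv2.undistortPoints(np.c_[u,v].astype(float)[:,None],K,np.array(p["D"],float))[:,0]
    M,t=campose(p)
    return (np.c_[n*d[:,None],d])@M.T+t
def toW(p,c):
    M,t=campose(p); return M@np.array(c)+t
E
python3 - <<'E'
from h import *
np.set_printoptions(precision=1,suppress=True)
print(env.state())
ims=[]
for n in ["top","side"]:
    p=env.read_camera(n); print(n,p["position"],p["orientation"],p["fx"])
    cv2.imwrite(f"pics/{n}0.png",p["img"][:,:,::-1])
    for k in ["crate","jar_standing","jar_lying","jar_standing_lid","jar_lying_lid","tin_blue","tin_green","mug"]:
        f=env.find_in(p,k); print(k,[(toW(p,d["centre"]),round(d["score"],2)) for d in f[:3]])
        for d in env.trace(p,k)[:2]:
            m=d["mask"]; c=cloud(p,m)
            if len(c)>20: print("   mask",round(d["score"],2),len(c),np.median(c,0),np.percentile(c,2,0),np.percentile(c,98,0))
E
```

```text
pics
{'t': 0.0, 'joints': array([-1.3,  0.5,  1.6, -0. ,  1.1, -0.1]), 'qvel': array([-0., -0., -0., -0., -0., -0.]), 'tau': array([ -0. , -61.3, -25.8,   0.1,   0. ,  -0. ]), 'eef_pos': array([ 234.6, -579. ,  214.1]), 'tcp_rot': array([-3.1, -0. ,  0.4]), 'ft_force': array([-1.2, -0. ,  0.1]), 'moment': array([-0.1, -0.1,  0. ]), 'grip_force': 0.0, 'opening': 1.0000975730820953}
top [ 448.4   46.9 1218.3] [-3.   0.  -1.6] 423.0741771870802
crate [(array([ 585.6, -189.7,   27.1]), 0.78)]
   mask 0.58 1940 [ 590.2 -187.9   28.3] [ 509.2 -264.7    6.4] [ 670.9 -105.8   64. ]
jar_standing [(array([499.7, 359. ,  95.8]), 0.84)]
   mask 0.66 465 [497.7 358.8  94.3] [473.3 342.1   0.1] [524.8 399.5  99.4]
jar_lying [(array([474. , 117.4,  53.6]), 0.97)]
   mask 0.73 675 [474.5 118.2  51.1] [441.1  74.5  31.3] [510.9 163.7  58.2]
jar_standing_lid [(array([498.3, 362.8,  91.6]), 0.66)]
   mask 0.71 432 [497.6 357.6  94.7] [474.  342.1  12.2] [521.7 390.3  99.4]
jar_lying_lid [(array([473.8, 114.7,  56.7]), 0.57), (array([ 578.7, -139.4,   47.4]), 0.53)]
   mask 0.84 711 [474.9 120.7  50.8] 
[... 1080 characters left out ...]
485.1 378.2  78.9] [470.4 345.    1.8] [520.4 394.6  97.5]
jar_lying_lid [(array([462. , 138.7,  46.1]), 0.89), (array([ 575.2, -144.2,   46.4]), 0.63)]
   mask 0.8 809 [464.8 136.9  46.4] [433.9  72.5   0.4] [502.7 170.7  55. ]
   mask 0.35 1710 [ 571.1 -173.5   41.6] [ 499.7 -263.8    3. ] [671.5 -96.   60.3]
tin_blue [(array([ 601.8, -232.7,   50.6]), 0.53)]
   mask 0.56 142 [ 602.  -231.    47.3] [ 577.2 -260.    41.9] [ 628.5 -203.3   50.4]
tin_green [(array([ 575.7, -143.8,   47.3]), 0.62), (array([486.8, 379.9,  81.8]), 0.51)]
mug [(array([755.1, 106.9,  55.8]), 0.93), (array([ 574.4, -144.1,   48.1]), 0.24)]
   mask 0.84 960 [755.6 108.5  54. ] [723.7  58.6   3.6] [796.3 161.7  84.6]
```

Run:
```python
from h import *
np.set_printoptions(precision=2,suppress=True)
print(env.state()["tcp_rot"])
for n in ["top","side"]:
    p=env.read_camera(n); print(n)
    get=lambda k:env.trace(p,k)[0]["mask"]
    c=cloud(p,np.ones((400,640),bool))
    def near(x,y,r): return c[np.hypot(c[:,0]-x,c[:,1]-y)<r]
    q=near(590,-186,110); q=q[(q[:,2]>55)&(q[:,2]<66)]
    print("crate rim",len(q),cv2.minAreaRect(q[:,:2].astype(np.float32)),np.median(q[:,2]))
    for nm,(x,y) in dict(st=(498,365),).items():
        q=near(x,y,45); q=q[(q[:,2]>88)]
        print(nm,len(q),cv2.minEnclosingCircle(q[:,:2].astype(np.float32)),np.median(q,0))
    for nm,(x,y) in dict(blue=(604,-228),green=(575,-140)).items():
        q=near(x,y,32); q=q[(q[:,2]>42)&(q[:,2]<53.5)]
        print(nm,len(q),np.median(q,0),cv2.minAreaRect(q[:,:2].astype(np.float32)))
    q=near(474,120,75); q=q[q[:,2]>28]
    print("ly",len(q),cv2.minAreaRect(q[:,:2].astype(np.float32)),np.percentile(q[:,2],98))
    # ridge fit: cylinder of radius 27
    from scipy.optimize import least_squares
    def f(s):
        a=np.array([np.sin(s[2]),np.cos(s[2]),0]);d=q-np.array([s[0],s[1],s[3]])
        return np.linalg.norm(np.cross(d,a),axis=1)-27
    s=least_squares(f,[474,120,-.3,27],loss='soft_l1').x
    a=np.array([np.sin(s[2]),np.cos(s[2])]); t=q[:,:2]@a
    lo,hi=np.percentile(t,[.5,99.5]); c0=s[:2]+a*((lo+hi)/2-s[:2]@a)
    print("cyl",s,"ends",lo,hi,hi-lo,"mid",c0,"from x towards")
a=cv2.imread("pics/top0.png");cv2.imwrite("pics/top0b.png",a)
```

```text
[3.14 0.   0.38]
top
crate rim 502 ((590.5071411132812, -186.22198486328125), (139.50180053710938, 139.25250244140625), 62.77592468261719) 60.4072431541739
st 299 ((498.8101501464844, 366.5685729980469), 26.255128860473633) [498.07 367.21  96.01]
blue 306 [ 604.02 -229.82   48.83] ((602.7609252929688, -230.07167053222656), (56.4710693359375, 58.74395751953125), 11.957938194274902)
green 294 [ 574.98 -140.67   48.76] ((575.5926513671875, -141.75906372070312), (52.08986282348633, 54.01975631713867), 9.369889259338379)
ly 667 ((475.7096862792969, 119.17581176757812), (53.51374435424805, 95.45654296875), 27.183774948120117) 57.8032748972283
cyl [481.43 108.74  -0.46  27.71] ends -151.42645270689275 -57.266559528712904 94.15989317817984 mid [476.08 119.52] from x towards
side
crate rim 315 ((588.0610961914062, -185.47311401367188), (141.1575927734375, 143.9810333251953), 62.96193313598633) 58.931017647481895
st 460 ((496.50653076171875, 367.9089050292969), 26.606149673461914) [494.63 370.69  95.19]
blue 151 [ 604.33 -230.76   47.26] ((603.313232421875, -227.62709045410156), (57.70878982543945, 56.98402786254883), 17.038564682006836)
green 130 [ 576.34 -146.09   47.47] ((577.2152709960938, -148.25025939941406), (51.35987854003906, 49.99815368652344), 61.63480758666992)
ly 678 ((473.26776123046875, 120.18315124511719), (53.65190887451172, 98.2626724243164), 25.407224655151367) 54.77590716767654
cyl [477.15 112.04  -0.46  26.11] ends -149.79976939221928 -52.94007151146894 96.85969788075033 mid [473.08 120.29] from x towards
```

View pics/top0.png

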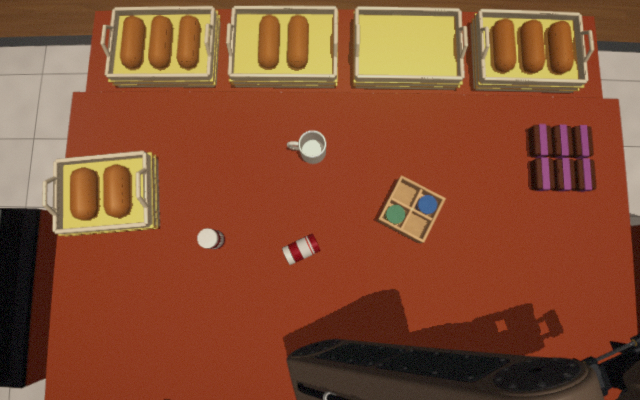

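View pics/side0.png

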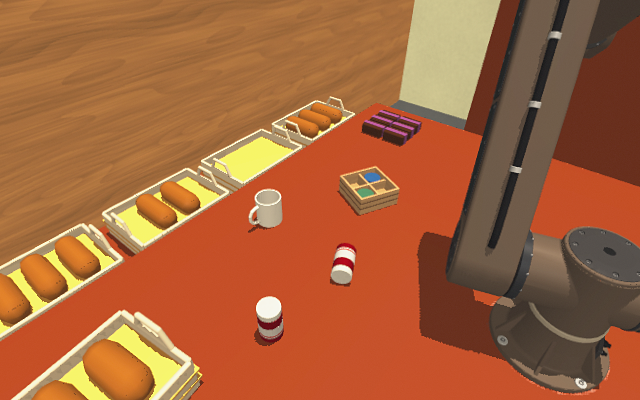

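```bash
python3 -m inch '[[0,0,0,4.76,-2.33,-1,-1],[0,0,0,4.76,-2.33,-1,-1],[0,0,0,4.76,-2.33,-1,-1],[0,0,0,4.76,-2.33,-1,-1],[0,0,0,4.76,-2.33,-1,-1],[0,0,0,4.76,-2.33,-1,-1],[0,0,0,4.76,-2.33,-1,-1],[0,0,0,4.76,-2.33,-1,-1],[0,0,0,4.76,-2.33,-1,-1],[0,0,0,4.76,-2.33,-1,-1],[0,0,0,0,0,0,-1]]'
cat >> h.py <<'E'
def look(name,png=None):
    p=env.read_camera(name)
    if png: cv2.imwrite("pics/"+png,p["img"][:,:,::-1])
    return p,cloud(p,np.ones((400,640),bool))
def goto(x,y,z,yaw=None):
    """tool-axes turn/shift (rad, cm) from measured pose to tool-down target; shift given in present axes and in target axes"""
    s=env.state(); M=R.from_euler('xyz',s["tcp_rot"]); d=np.array([x,y,z])-s["eef_pos"]
    T=M if yaw is None else R.from_euler('xyz',[np.pi,0,yaw])
    print("turn",np.round((M.inv()*T).as_rotvec(),3),"shift now-axes",np.round(M.inv().apply(d)/10,2),"shift target-axes",np.round(T.inv().apply(d)/10,2))
E
python3 - <<'E'
from h import *
np.set_printoptions(precision=2,suppress=True)
s=env.state();print(s["eef_pos"],s["tcp_rot"],s["joints"])
p,c=look("wrist","w1.png"); print(p["position"],p["orientation"])
q=c[np.hypot(c[:,0]-590,c[:,1]+186)<110]; q=q[(q[:,2]>55)&(q[:,2]<66)]
print("rim",len(q),cv2.minAreaRect(q[:,:2].astype(np.float32)),np.median(q[:,2]))
E
```

```text
t: 3.18
eef_pos: [590.2, -182.1, 315.0]
tcp_rot: [3.141, -0.001, 0.389]
ft_force: [-0.7, 0.8, -0.5]
opening: 0.999
grip_force: 0.0
[ 590.17 -182.06  315.02] [ 3.14 -0.    0.39] [-0.41  0.4   1.44  0.    1.3   0.78]
[ 657.66 -154.46  484.95] [ 2.88 -0.   -1.18]
rim 2108 ((589.026123046875, -186.2163848876953), (138.47193908691406, 138.6056365966797), 62.733497619628906) 59.85215148179449
```

View pics/w1.png

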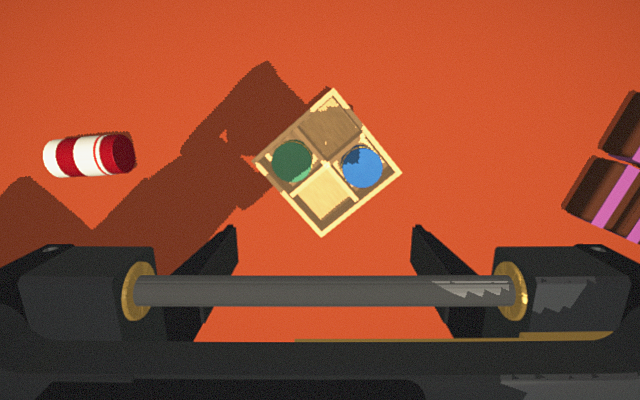

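Run:
```python
from h import *
from scipy.optimize import least_squares
np.set_printoptions(precision=2,suppress=True)
p,c=look("wrist")
yaw=np.radians(-27.2); Rz=np.array([[np.cos(yaw),-np.sin(yaw)],[np.sin(yaw),np.cos(yaw)]])
for nm,l in dict(a=(33,33),b=(-33,-33)).items():
    w=np.array([589.3,-186.2])+Rz@l; q=c[np.hypot(*(c[:,:2]-w).T)<20]; print(nm,w,len(q),np.percentile(q[:,2],[5,50,95]))
q=c[np.hypot(c[:,0]-475,c[:,1]-119)<75]; q=q[q[:,2]>15]
def f(s):
    a=np.array([np.sin(s[2]),np.cos(s[2]),0]);d=q-np.array([s[0],s[1],27])
    return np.linalg.norm(np.cross(d,a),axis=1)-27
f2=lambda s:f(s)
g=q[q[:,2]>30]
q=g; s=least_squares(f2,[474,120,-.4],loss='soft_l1').x
a=np.array([np.sin(s[2]),np.cos(s[2])]); t=q[:,:2]@a; lo,hi=np.percentile(t,[.5,99.5])
m=s[:2]+a*((lo+hi)/2-s[:2]@a); print(s,hi-lo,"mid",m,"base",m-a*(hi-lo)/2,g[:,2].max(),len(q))
```

```text
a [ 633.73 -171.93] 3540 [ 17.24 408.63 438.98]
b [ 544.87 -200.47] 594 [20.47 21.81 23.23]
[537.31  -7.38  -0.46] 95.17064845745136 mid [475.75 117.97] base [496.72  75.26] 56.79035366475506 3033
```

```bash
python3 -m inch '[[0,0,-0.1823,0,0,0,-1],[0,0,-0.1823,0,0,0,-1],[0,0,-0.1823,0,0,0,-1],[0,0,-0.1823,0,0,0,-1],[0,0,-0.1823,0,0,0,-1],[0,0,-0.1823,0,0,0,-1],[0,0,-0.1823,0,0,0,-1],[0,0,-0.1823,0,0,0,-1],[0,0,-0.1823,0,0,0,-1],[0,0,0,4.87,0.38,2.62,-1],[0,0,0,4.87,0.38,2.62,-1],[0,0,0,4.87,0.38,2.62,-1],[0,0,0,4.87,0.38,2.62,-1],[0,0,0,4.87,0.38,2.62,-1],[0,0,0,4.87,0.38,2.62,-1],[0,0,0,4.87,0.38,2.62,-1],[0,0,0,4.87,0.38,2.62,-1]]'
python3 -m inch '[[0,-0.175,0,0,0,0,-1],[0,-0.175,0,0,0,0,-1],[0,-0.175,0,0,0,0,-1],[0,-0.175,0,0,0,0,-1],[0,0,0,0,0,0,-1]]'
cat >> h.py <<'E'
def togo(target):
    s=env.state(); M=R.from_euler('xyz',s["tcp_rot"]); print("pos",np.round(s["eef_pos"],1),"rot",np.round(s["tcp_rot"],3),"q",np.round(s["joints"],2))
    print("axes x,y,z",np.round(M.as_matrix().T,3).tolist()); print("shift cm",np.round(M.inv().apply(np.array(target)-s["eef_pos"])/10,2))
E
python3 -c "
from h import *
togo([478.7,111.8,13.5])"
```

```text
t: 5.4
eef_pos: [444.0, 178.8, 104.4]
tcp_rot: [3.141, 0.0, 2.023]
ft_force: [1.2, 0.4, 0.2]
opening: 1.001
grip_force: 0.0
t: 6.02
eef_pos: [442.2, 177.9, 103.0]
tcp_rot: [-3.126, 0.65, 2.035]
ft_force: [0.3, -0.1, 0.3]
opening: 1.0
grip_force: 0.0
pos [442.2 177.9 103. ] rot [-3.126  0.65   2.035] q [ 0.59  0.56  2.03 -0.88  0.89  0.82]
axes x,y,z [[-0.356, 0.712, -0.605], [0.898, 0.439, -0.012], [0.257, -0.548, -0.796]]
shift cm [-0.59  0.48 11.68]
```

```bash
python3 -m inch '[[0,0,0,-0.2,0.2,2,-1],[0,0,0,-0.2,0.2,2,-1],[0,0,0,-0.2,0,2,-1],[0,0,0,0,0,0,-1],[0,0,0,0,0,0,-1]]'
python3 -c "
from h import *
togo([478.7,111.8,13.5])"
```

```text
t: 6.65
eef_pos: [464.3, 141.9, 60.5]
tcp_rot: [-3.131, 0.649, 2.029]
ft_force: [0.0, 0.9, -0.2]
opening: 1.003
grip_force: 0.0
pos [464.3 141.9  60.5] rot [-3.131  0.649  2.029] q [ 0.5   0.64  2.06 -1.02  0.79  0.92]
axes x,y,z [[-0.353, 0.715, -0.604], [0.9, 0.436, -0.009], [0.257, -0.547, -0.797]]
shift cm [0.18 0.03 5.76]
```

```bash
python3 -m inch '[[0,0.15,0,0,0,0,-1],[0,0,0,0,0,0,-1]]'
python3 -c "
from h import *
togo([477.3,114.6,11.6])"
```

```text
t: 6.9
eef_pos: [465.0, 141.8, 61.4]
tcp_rot: [-3.135, 0.5, 2.025]
ft_force: [-0.4, 0.2, 0.1]
opening: 1.001
grip_force: 0.0
pos [465.  141.8  61.4] rot [-3.135  0.5    2.025] q [ 0.43  0.59  2.07 -0.87  0.68  0.72]
axes x,y,z [[-0.385, 0.789, -0.479], [0.9, 0.436, -0.006], [0.204, -0.434, -0.878]]
shift cm [-0.24 -0.05  5.8 ]
```

```bash
python3 -m inch '[[0,0,0,-0.1,0,1.5,-1],[0,0,0,-0.1,0,1.5,-1],[0,0,0,0,0,1.5,-1],[0,0,0,0,0,1.3,-1],[0,0,0,0,0,0,-1]]'
python3 -c "
from h import *
togo([477.3,114.6,11.6])
look('side','s2.png')"
```

```text
t: 7.52
eef_pos: [476.3, 115.5, 9.5]
tcp_rot: [-3.13, 0.502, 2.029]
ft_force: [-0.4, 1.1, -1.3]
opening: 1.001
grip_force: 0.0
pos [476.3 115.5   9.5] rot [-3.13   0.502  2.029] q [ 0.37  0.69  2.09 -1.05  0.59  0.87]
axes x,y,z [[-0.388, 0.786, -0.481], [0.899, 0.438, -0.01], [0.202, -0.436, -0.877]]
shift cm [-0.21  0.05 -0.13]
```

View pics/s2.png

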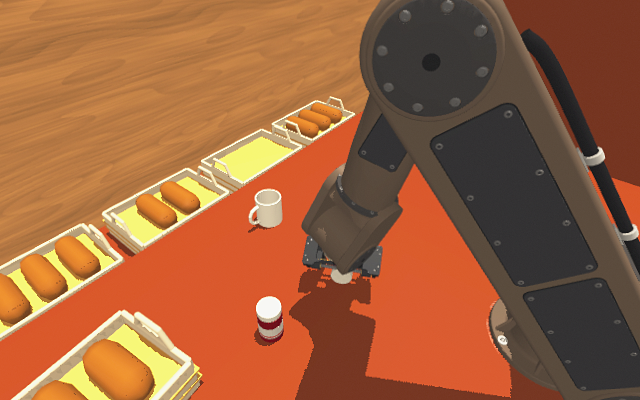

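The gripper straddles the lying jar, with its white lid poking out at (341,278). Closing on it now.

```bash
python3 -m inch '[[0,0,0,-0.1,0.05,-0.13,-1],[0,0,0,0,0,0,1],[0,0,0,0,0,0,1],[0,0,0,0,0,0,1],[0,0,0,0,0,0,1],[0,0,0,0,0,0,1],[0,0,0,0,0,0,1]]'
```

```text
t: 8.45
eef_pos: [477.2, 115.5, 11.5]
tcp_rot: [-3.131, 0.5, 2.029]
ft_force: [-0.4, -0.3, 0.6]
opening: 0.56
grip_force: 30.0
```

```bash
python3 -m inch '[[0,0,0,-1.1,0,-2.0,1],[0,0,0,-1.1,0,-2.0,1],[0,0,0,-1.1,0,-2.0,1],[0,0,0,-1.1,0,-2.0,1],[0,0,0,0,0,0,1]]'
python3 -m inch '[[0,0.1571,0,0,0,0,1],[0,0.1571,0,0,0,0,1],[0,0.1571,0,0,0,0,1],[0,0.1571,0,0,0,0,1],[0,0.1571,0,0,0,0,1],[0,0.1571,0,0,0,0,1],[0,0.1571,0,0,0,0,1],[0,0.1571,0,0,0,0,1],[0,0.1571,0,0,0,0,1],[0,0.1571,0,0,0,0,1],[0,0,0,0,0,0,1],[0,0,0,0,0,0,1]]'
python3 -c "
from h import *
togo([477.3,114.6,60])
s=env.state()
M0=R.from_euler('xyz',[-3.131,.5,2.029]);M=R.from_euler('xyz',s['tcp_rot'])
L=M0.apply([1,0,0]);L[2]=0;L/=np.linalg.norm(L)
j=M0.inv().apply(L);jw=M.apply(j);print('jar axis',jw)
n=np.cross(jw,[0,0,1]);print('fix turn tool',M.inv().apply(n))
look('side','s3.png')"
```

```text
t: 9.07
eef_pos: [478.5, 115.9, 103.7]
tcp_rot: [-3.134, 0.5, 2.027]
ft_force: [-0.7, 0.2, -3.7]
opening: 0.56
grip_force: 30.0
t: 10.58
eef_pos: [476.9, 115.3, 101.7]
tcp_rot: [-3.111, -1.044, 1.997]
ft_force: [-0.0, -0.0, -1.7]
opening: 0.562
grip_force: 30.0
pos [476.9 115.3 101.7] rot [-3.111 -1.044  1.997] q [-0.27  0.78  1.83  0.7   1.43 -1.16]
axes x,y,z [[-0.208, 0.457, 0.865], [0.899, 0.437, -0.015], [-0.385, 0.774, -0.502]]
shift cm [-3.65  0.07  2.03]
jar axis [-0.00244532  0.02803954  0.99960382]
fix turn tool [-0.0047097   0.02628317 -0.00889995]
```

View pics/s3.png

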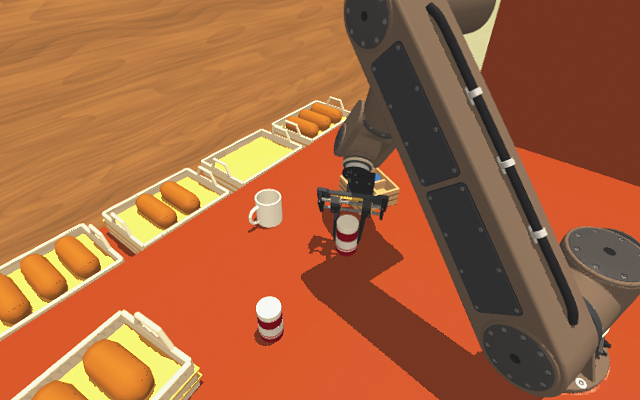

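Jar held upright, at (347,236). Lower it onto the counter.

```bash
python3 -m inch '[[-0.005,0.026,-0.009,0,0,0,1],[0,0,0,-1.04,0.02,0.6,1],[0,0,0,-1.04,0.02,0.6,1],[0,0,0,-1.04,0.02,0.6,1],[0,0,0,-0.87,0.02,0.5,1],[0,0,0,-0.35,0,0.2,1],[0,0,0,0,0,0,1],[0,0,0,0,0,0,1]]'
python3 -c "
from h import *
p,c=look('side')
s=env.state();print(s['ft_force'])
m=env.trace(p,'jar_lying')
for d in m[:2]:
  q=cloud(p,d['mask']);print(d['score'],len(q),np.percentile(q,[1,50,99],axis=0).round(1))
togo([477,115,40])"
```

```text
t: 11.62
eef_pos: [477.5, 116.6, 52.5]
tcp_rot: [-3.136, -1.073, 2.018]
ft_force: [-0.3, -0.4, -2.9]
opening: 0.564
grip_force: 30.0
[-0.07406066 -0.15088909 -3.34017533]
0.64 747 [[455.5  85.8  11.5]
 [473.6 120.5  78.6]
 [503.5 131.  105.4]]
pos [477.5 116.6  52.6] rot [-3.136 -1.073  2.018] q [-0.28  0.88  1.83  0.73  1.39 -1.24]
axes x,y,z [[-0.207, 0.43, 0.879], [0.899, 0.437, -0.003], [-0.385, 0.79, -0.477]]
shift cm [-1.17 -0.11  0.49]
```

```bash
python3 -m inch '[[0,0,0,-0.18,0,0.1,1],[0,0,0,-0.18,0,0.1,1],[0,0,0,-0.18,0,0.1,1],[0,0,0,-0.09,0,0.05,1],[0,0,0,0,0,0,1]]'
python3 -m inch '[[0,0,0,-0.09,0,0.05,1],[0,0,0,0,0,0,1]]'
```

```text
t: 12.35
eef_pos: [477.3, 116.7, 45.0]
tcp_rot: [-3.135, -1.074, 2.017]
ft_force: [0.1, -0.1, -2.8]
opening: 0.564
grip_force: 30.0
t: 12.6
eef_pos: [477.3, 116.7, 44.0]
tcp_rot: [-3.135, -1.074, 2.018]
ft_force: [0.5, -0.3, -2.5]
opening: 0.561
grip_force: 30.0
```

```bash
python3 -m inch '[[0,0,0,-0.09,0,0.05,1],[0,0,0,0,0,0,1]]'
python3 -m inch '[[0,0,0,-0.09,0,0.05,1],[0,0,0,0,0,0,1]]' | grep force
```

```text
t: 12.85
eef_pos: [477.2, 116.9, 43.7]
tcp_rot: [-3.136, -1.075, 2.018]
ft_force: [-0.5, -0.9, 5.8]
opening: 0.564
grip_force: 30.0
ft_force: [-0.1, -3.9, 15.3]
grip_force: 30.0
```

```bash
python3 -m inch '[[0,0,0,-0.05,0,0.03,1],[0,0,0,0,0,0,1]]'| grep -E "force|pos"
```

```text
eef_pos: [477.2, 116.9, 43.6]
ft_force: [-0.6, -5.7, 19.3]
grip_force: 30.0
```

```bash
python3 -m inch '[[0,0,0,0.1,0,-0.06,1],[0,0,0,0,0,0,0.1],[0,0,0,0,0,0,-0.2],[0,0,0,0,0,0,-0.5],[0,0,0,0,0,0,-1],[0,0,0,0,0,0,-1],[0,0,0,0,0,-1,-1],[0,0,0,0,0,-3,-1],[0,0,0,0,0,-4,-1],[0,0,0,3,0,-2,-1],[0,0,0,4,0,-2,-1],[0,0,0,0,0,0,-1]]'
python3 - <<'E'
from h import *
np.set_printoptions(precision=2,suppress=True)
s=env.state();print(s["eef_pos"],s["tcp_rot"],s["joints"])
for n in ["side","wrist"]:
    p,c=look(n,"s4.png" if n=="side" else None)
    for x,y in [(484,102),(498,366)]:
        q=c[np.hypot(c[:,0]-x,c[:,1]-y)<35]; q=q[(q[:,2]>90)&(q[:,2]<100)]
        if len(q)>20: print(n,len(q),cv2.minEnclosingCircle(q[:,:2].astype(np.float32)),np.percentile(q[:,2],[2,50,98]))
E
```

```text
t: 14.85
eef_pos: [509.9, 51.3, 163.9]
tcp_rot: [3.14, -1.07, 2.024]
ft_force: [0.5, -0.4, -0.1]
opening: 1.001
grip_force: 0.0
[509.93  51.31 163.9 ] [ 3.14 -1.07  2.02] [-0.36  0.74  1.69  0.65  1.63 -1.1 ]
side 264 ((483.82769775390625, 104.16632080078125), 27.925058364868164) [91.15 94.42 96.88]
side 439 ((496.8822937011719, 368.6803894042969), 26.637067794799805) [91.36 95.34 97.83]
wrist 2739 ((484.3889465332031, 101.98377227783203), 26.699535369873047) [91.1  94.44 95.64]
wrist 723 ((498.98602294921875, 366.0194091796875), 26.61271095275879) [90.64 94.53 95.42]
```

View pics/s4.png

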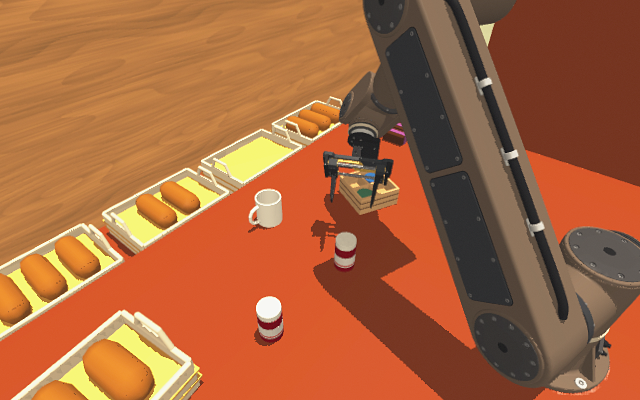

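```bash
python3 -m inch '[[0,-0.18,0,0,0,0,-1],[0,-0.18,0,0,0,0,-1],[0,-0.18,0,0,0,0,-1],[0,-0.18,0,0,0,0,-1],[0,-0.18,0,0,0,0,-1],[0,-0.17,0,0,0,0,-1],[0,0,0,2.8,0,1.5,-1],[0,0,0,2.8,0,1.5,-1],[0,0,0,0,0,0,-1],[0,0,0,0,0,0,-1]]'
python3 -c "
from h import *
goto(484.4,102,61,2.03);togo([484.4,102,61])"
```

```text
t: 16.2
eef_pos: [484.9, 102.1, 131.3]
tcp_rot: [-3.138, -0.004, 2.023]
ft_force: [0.5, 0.5, -0.3]
opening: 0.999
grip_force: 0.0
turn [-0.004 -0.004 -0.007] shift now-axes [-0.01 -0.02  7.03] shift target-axes [ 0.02 -0.05  7.03]
pos [484.9 102.1 131.3] rot [-3.138 -0.004  2.023] q [ 0.07  0.42  1.96  0.    0.76 -0.38]
axes x,y,z [[-0.437, 0.899, 0.004], [0.899, 0.437, -0.004], [-0.005, 0.002, -1.0]]
shift cm [-0.01 -0.02  7.03]
```

```bash
python3 -m inch '[[-0.004,-0.004,0,0,0,2.5,-1],[0,0,0,0,0,2.5,-1],[0,0,0,0,0,2.0,-1],[0,0,0,0,0,0,-1],[0,0,0,0,0,0,1],[0,0,0,0,0,0,1],[0,0,0,0,0,0,1],[0,0,0,0,0,0,1],[0,0,0,0,0,0,1],[0,0,0,0,0,0,1]]'
```

```text
t: 17.45
eef_pos: [484.5, 102.6, 61.7]
tcp_rot: [3.14, 0.0, 2.023]
ft_force: [-1.1, -0.6, 3.5]
opening: 0.562
grip_force: 30.0
```

```bash
python3 -m inch '[[0,0,0,0,0,-2,1],[0,0,0,0,0,-4,1],[0,0,0,0,0,-5,1],[0,0,0,-3.9,0.175,0,1],[0,0,0,-3.9,0.175,0,1],[0,0,0,-3.9,0.175,0,1],[0,0,0,-3.9,0.175,0,1],[0,0,0,-3.9,0.175,0,1],[0,0,0,-3.9,0.175,0,1],[0,0,0,-3.9,0.175,0,1],[0,0,0,-3.9,0.175,0,1]]'
python3 -m inch '[[0,0,0.171,0,0,0,1],[0,0,0.171,0,0,0,1],[0,0,0.171,0,0,0,1],[0,0,0.171,0,0,0,1],[0,0,0.171,0,0,0,1],[0,0,0.171,0,0,0,1],[0,0,0.171,0,0,0,1],[0,0,0.171,0,0,0,1],[0,0,0.171,0,0,0,1],[0,0,0.171,0,0,0,1],[0,0,0,0,0,0,1],[0,0,0,0,0,0,1]]'
python3 - <<'E'
from h import *
np.set_printoptions(precision=2,suppress=True)
togo([633.6,-172,131.7])
p,c=look("wrist","w5.png")
q=c[np.hypot(c[:,0]-590,c[:,1]+186)<110]; q=q[(q[:,2]>55)&(q[:,2]<64)]
print("rim",len(q),cv2.minAreaRect(q[:,:2].astype(np.float32)),np.median(q[:,2]))
s=env.state(); q=c[(np.hypot(c[:,0]-s["eef_pos"][0],c[:,1]-s["eef_pos"][1])<30)&(c[:,2]>195)&(c[:,2]<215)]
print("lid",len(q),np.percentile(q,[2,50,98],axis=0) if len(q) else 0)
E
```

```text
t: 18.82
eef_pos: [633.4, -173.0, 170.9]
tcp_rot: [3.141, -0.001, 2.023]
ft_force: [0.6, 0.8, -3.2]
opening: 0.561
grip_force: 30.0
t: 20.32
eef_pos: [633.1, -171.9, 171.3]
tcp_rot: [-3.141, -0.0, 0.317]
ft_force: [-0.3, -0.2, -2.8]
opening: 0.563
grip_force: 30.0
pos [ 633.1 -171.9  171.3] rot [-3.14 -0.    0.32] q [-0.37  0.58  1.52  0.    1.04  0.89]
axes x,y,z [[0.95, 0.312, 0.0], [0.312, -0.95, -0.0], [0.0, 0.0, -1.0]]
shift cm [0.04 0.02 3.96]
rim 2671 ((589.7102661132812, -186.024169921875), (137.78602600097656, 138.43765258789062), 62.63593673706055) 59.79107115496669
lid 7167 [[ 610.34 -195.16  196.97]
 [ 642.97 -169.42  204.35]
 [ 659.03 -144.74  208.22]]
```

View pics/w5.png

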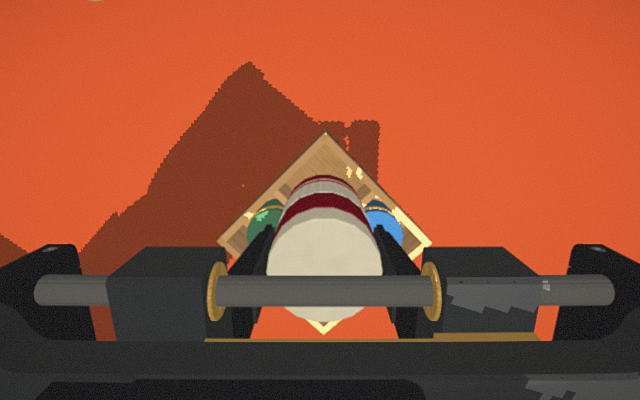

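```bash
python3 -m inch '[[0,0,0,0.07,0.03,1.5,1],[0,0,0,0,0,1.5,1],[0,0,0,0,0,1.3,1],[0,0,0,0,0,0,1],[0,0,0,0,0,0.3,1],[0,0,0,0,0,0.3,1],[0,0,0,0,0,0.3,1],[0,0,0,0,0,0,1]]'
```

```text
t: 21.38
eef_pos: [634.0, -172.0, 119.5]
tcp_rot: [3.142, -0.001, 0.313]
ft_force: [0.1, 0.0, -3.5]
opening: 0.565
grip_force: 30.0
```

```bash
python3 -m inch '[[0,0,0,0,0,0.4,1],[0,0,0,0,0,0.4,1],[0,0,0,0,0,0.4,1],[0,0,0,0,0,0,1]]' | grep -E "pos|ft"; python3 -m inch '[[0,0,0,0,0,0.4,1],[0,0,0,0,0,0.4,1],[0,0,0,0,0,0.4,1],[0,0,0,0,0,0.3,1],[0,0,0,0,0,0,1]]' | grep -E "pos|ft"
```

```text
eef_pos: [633.9, -172.0, 107.2]
ft_force: [0.2, -0.7, -2.9]
eef_pos: [634.0, -172.1, 92.3]
ft_force: [-0.1, 0.3, -2.0]
```

```bash
python3 -m inch '[[0,0,0,0,0,0.2,1],[0,0,0,0,0,0.2,1],[0,0,0,0,0,0,1]]' | grep -E "pos|ft";  python3 -m inch '[[0,0,0,0,0,0.15,1],[0,0,0,0,0,0.15,1],[0,0,0,0,0,0,1]]' | grep -E "pos|ft"; python3 -m inch '[[0,0,0,0,0,0.15,1],[0,0,0,0,0,0.15,1],[0,0,0,0,0,0,1]]' | grep -E "pos|ft"
```

```text
eef_pos: [634.0, -172.0, 88.4]
ft_force: [-0.4, 0.7, -1.9]
eef_pos: [634.1, -172.1, 85.5]
ft_force: [-0.3, -0.2, -2.9]
eef_pos: [634.1, -172.0, 82.5]
ft_force: [-0.8, -1.2, -3.3]
```

```bash
python3 -m inch '[[0,0,0,0,0,0.15,1],[0,0,0,0,0,0,1]]' | grep -E "pos|ft";  python3 -m inch '[[0,0,0,0,0,0.15,1],[0,0,0,0,0,0,1]]' | grep -E "pos|ft"
```

```text
eef_pos: [634.1, -172.0, 81.0]
ft_force: [-0.2, -0.6, -2.5]
eef_pos: [634.2, -172.1, 79.6]
ft_force: [0.8, -1.2, -2.6]
```

```bash
python3 -m inch '[[0,0,0,0,0,0.1,1],[0,0,0,0,0,0,1]]' | grep -E "pos|ft";  python3 -m inch '[[0,0,0,0,0,0.1,1],[0,0,0,0,0,0,1]]' | grep -E "pos|ft"
```

```text
eef_pos: [634.2, -172.0, 78.8]
ft_force: [-0.8, 1.4, -0.8]
eef_pos: [634.3, -172.1, 78.0]
ft_force: [-1.2, 1.3, 3.6]
```

```bash
python3 -m inch '[[0,0,0,0,0,0.1,1],[0,0,0,0,0,0,1]]' | grep -E "pos|ft"
```

```text
eef_pos: [634.3, -172.0, 77.1]
ft_force: [-1.7, 1.8, 7.0]
```

```bash
python3 -m inch '[[0,0,0,0,0,-0.1,1],[0,0,0,0,0,0,1]]' | grep -E "pos|ft"; python3 -m inch '[[0,0,0,0,0,0,0],[0,0,0,0,0,0,-0.2],[0,0,0,0,0,0,-0.4],[0,0,0,0,0,0,-0.7],[0,0,0,0,0,0,-0.9],[0,0,0,0,0,0,-0.9],[0,0,0,0,0,-1,-0.9],[0,0,0,0,0,-3,-1],[0,0,0,0,0,-5,-1],[0,0,0,0,0,-5,-1],[0,0,0,0,0,0,-1]]'
python3 - <<'E'
from h import *
np.set_printoptions(precision=2,suppress=True)
for n in ["wrist","side"]:
    p,c=look(n,"w6.png" if n=="wrist" else None)
    q=c[(np.hypot(c[:,0]-634,c[:,1]+172)<35)&(c[:,2]>102)&(c[:,2]<122)]
    if len(q)>20:
        A=np.c_[q[:,:2]-q[:,:2].mean(0),np.ones(len(q))]
        print(n,len(q),cv2.minEnclosingCircle(q[:,:2].astype(np.float32)),np.percentile(q[:,2],[2,50,98]),"slope",np.linalg.lstsq(A,q[:,2],rcond=None)[0])
    for k in [(499,366)]:
        q=c[(np.hypot(c[:,0]-499,c[:,1]-366)<35)&(c[:,2]>90)]
        if len(q)>20: print("st",n,cv2.minEnclosingCircle(q[:,:2].astype(np.float32)))
togo([499,366,200])
goto(499,366,200,2.03)
E
```

```text
eef_pos: [634.3, -172.1, 77.8]
ft_force: [-0.2, 2.0, 3.9]
t: 26.5
eef_pos: [635.3, -172.5, 222.7]
tcp_rot: [3.137, -0.007, 0.313]
ft_force: [0.2, 0.0, -0.1]
opening: 0.995
grip_force: 0.0
wrist 2823 ((634.41064453125, -171.6143035888672), 26.501312255859375) [109.01 112.02 113.46] slope [ -0.02  -0.01 111.9 ]
side 164 ((632.2138671875, -170.5697479248047), 27.705812454223633) [103.23 111.04 114.1 ] slope [  0.05  -0.06 110.36]
st side ((497.5831298828125, 367.8930358886719), 26.88371467590332)
pos [ 633.8 -172.   218.2] rot [ 3.14 -0.    0.31] q [-0.37  0.53  1.47  0.    1.13  0.89]
axes x,y,z [[0.951, 0.308, 0.002], [0.308, -0.951, 0.001], [0.002, -0.0, -1.0]]
shift cm [  3.74 -55.34   1.79]
turn [ 0.   -0.   -1.72] shift now-axes [  3.74 -55.34   1.79] shift target-axes [54.2  11.76  1.82]
```

View pics/w6.png

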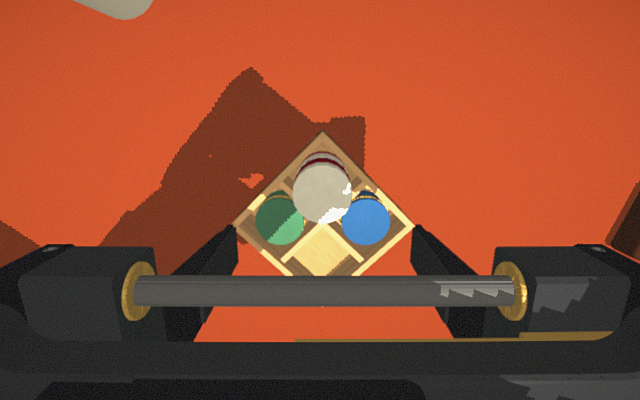

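Jar stands straight in cell a (lid at (323,192)). Next, the standing jar.

```bash
python3 -m inch '[[0,0,0,0.37,-5.53,0.3,-1],[0,0,0,0.37,-5.53,0.3,-1],[0,0,0,0.37,-5.53,0.3,-1],[0,0,0,0.37,-5.53,0.3,-1],[0,0,0,0.37,-5.53,0.3,-1],[0,0,0,0.37,-5.53,0.3,-1],[0,0,0,0.37,-5.53,0.3,-1],[0,0,0,0.37,-5.53,0.3,-1],[0,0,0,0.37,-5.53,0.3,-1],[0,0,0,0.37,-5.53,0.3,-1],[0,0,0,0,0,0,-1],[0,0,0,0,0,0,-1]]'
python3 - <<'E'
from h import *
p,c=look("wrist")
q=c[(np.hypot(c[:,0]-499,c[:,1]-366)<35)&(c[:,2]>90)&(c[:,2]<100)]
(x,y),r=cv2.minEnclosingCircle(q[:,:2].astype(np.float32)); print(x,y,r,np.median(q,0))
togo([x,y,61])
E
```

```text
t: 28.1
eef_pos: [498.5, 365.0, 186.5]
tcp_rot: [3.141, 0.001, 0.314]
ft_force: [-0.6, -0.0, -0.5]
opening: 0.999
grip_force: 0.0
497.71923828125 367.6657409667969 26.57244110107422 [498.78503045 368.12203885  94.81221118]
pos [498.9 364.6 186.8] rot [3.141 0.    0.313] q [ 0.52  0.51  1.61 -0.    1.02  1.78]
axes x,y,z [[0.952, 0.308, -0.0], [0.308, -0.952, 0.001], [-0.0, -0.001, -1.0]]
shift cm [-1.000e-02 -3.400e-01  1.258e+01]
```

```bash
python3 -m inch '[[0,0,0,0,-0.3,3.5,-1],[0,0,0,0,0,3.5,-1],[0,0,0,0,0,2.8,-1],[0,0,0,0,0,1.8,-1],[0,0,0,0,0,0.95,-1],[0,0,0,0,0,0,-1],[0,0,0,0,0,0,1],[0,0,0,0,0,0,1],[0,0,0,0,0,0,1],[0,0,0,0,0,0,1],[0,0,0,0,0,0,1],[0,0,0,0,0,0,1]]'
```

```text
t: 29.65
eef_pos: [498.2, 368.3, 62.2]
tcp_rot: [3.141, -0.001, 0.313]
ft_force: [0.6, -1.1, 1.0]
opening: 0.554
grip_force: 30.0
```

```bash
python3 -m inch '[[0,0,0,0,0,-2,1],[0,0,0,0,0,-5,1],[0,0,0,0,0,-5,1],[0,0,0,-1.186,5.047,0,1],[0,0,0,-1.186,5.047,0,1],[0,0,0,-1.186,5.047,0,1],[0,0,0,-1.186,5.047,0,1],[0,0,0,-1.186,5.047,0,1],[0,0,0,-1.186,5.047,0,1],[0,0,0,-1.186,5.047,0,1],[0,0,0,-1.186,5.047,0,1],[0,0,0,-1.186,5.047,0,1],[0,0,0,-1.186,5.047,0,1],[0,0,0,-1.186,5.047,0,1],[0,0,0,0,0,0,1],[0,0,0,0,0,0,1]]'
python3 - <<'E'
from h import *
np.set_printoptions(precision=2,suppress=True)
p,c=look("wrist")
q=c[np.hypot(c[:,0]-590,c[:,1]+186)<110]; q=q[(q[:,2]>55)&(q[:,2]<64)]
print("rim",len(q),cv2.minAreaRect(q[:,:2].astype(np.float32)))
s=env.state(); q=c[(np.hypot(c[:,0]-s["eef_pos"][0],c[:,1]-s["eef_pos"][1])<33)&(c[:,2]>196)&(c[:,2]<230)]
q=q[np.abs(q[:,2]-(s["eef_pos"][2]+32.8))<4]; print("lid",cv2.minEnclosingCircle(q[:,:2].astype(np.float32)),np.median(q[:,2]))
togo([545.1,-200.3,127.2])
E
```

```text
t: 31.65
eef_pos: [544.4, -199.8, 181.5]
tcp_rot: [-3.141, -0.0, 0.312]
ft_force: [-0.2, 1.5, -2.8]
opening: 0.564
grip_force: 30.0
rim 3742 ((589.5386962890625, -186.0699005126953), (138.79000854492188, 138.6931915283203), 62.56194305419922)
lid ((549.0364990234375, -197.83416748046875), 31.707609176635742) 214.1936724266546
pos [ 544.5 -199.3  181.7] rot [-3.14 -0.    0.31] q [-0.47  0.46  1.71  0.    0.97  0.79]
axes x,y,z [[0.951, 0.308, 0.0], [0.308, -0.951, -0.001], [0.0, 0.001, -1.0]]
shift cm [0.02 0.12 5.45]
```

```bash
python3 -m inch '[[0,0,0,0.03,0.09,2,1],[0,0,0,0,0,2,1],[0,0,0,0,0,1.2,1],[0,0,0,0,0,0,1],[0,0,0,0,0,0.3,1],[0,0,0,0,0,0.3,1],[0,0,0,0,0,0.3,1],[0,0,0,0,0,0,1]]'|grep -E "t:|pos|ft"
python3 -m inch '[[0,0,0,0,0,0.4,1],[0,0,0,0,0,0.4,1],[0,0,0,0,0,0.4,1],[0,0,0,0,0,0,1]]' | grep -E "pos|ft"
```

```text
t: 32.7
eef_pos: [545.4, -200.8, 120.9]
tcp_rot: [-3.142, -0.001, 0.313]
ft_force: [0.0, -0.0, -3.7]
eef_pos: [545.3, -200.7, 108.6]
ft_force: [0.2, -0.2, -2.7]
```

Base now at about 46 mm; the packing in b is expected near 21 mm.

```bash
python3 -m inch '[[0,0,0,0,0,0.4,1],[0,0,0,0,0,0.4,1],[0,0,0,0,0,0.4,1],[0,0,0,0,0,0.4,1],[0,0,0,0,0,0,1]]' | grep -E "pos|ft"; python3 -m inch '[[0,0,0,0,0,0.2,1],[0,0,0,0,0,0.15,1],[0,0,0,0,0,0,1]]' | grep -E "pos|ft"
```

```text
eef_pos: [545.3, -200.7, 92.6]
ft_force: [0.4, -0.1, -3.7]
eef_pos: [545.5, -200.8, 89.4]
ft_force: [-0.4, -0.7, -3.7]
```

```bash
python3 -m inch '[[0,0,0,0,0,0.15,1],[0,0,0,0,0,0.15,1],[0,0,0,0,0,0,1]]' | grep -E "pos|ft"; python3 -m inch '[[0,0,0,0,0,0.1,1],[0,0,0,0,0,0,1]]' | grep -E "pos|ft"
```

```text
eef_pos: [545.5, -200.8, 86.4]
ft_force: [-0.2, -0.6, -3.9]
eef_pos: [545.5, -200.8, 85.5]
ft_force: [-0.0, -0.1, -3.1]
```

Base is at about 23 mm.

```bash
python3 -m inch '[[0,0,0,0,0,0.1,1],[0,0,0,0,0,0,1]]' | grep -E "pos|ft"; python3 -m inch '[[0,0,0,0,0,0.1,1],[0,0,0,0,0,0,1]]' | grep -E "pos|ft"
```

```text
eef_pos: [545.5, -200.8, 84.5]
ft_force: [0.4, -0.7, -3.7]
eef_pos: [545.6, -200.8, 83.6]
ft_force: [-0.2, 1.1, -2.6]
```

```bash
python3 -m inch '[[0,0,0,0,0,0.1,1],[0,0,0,0,0,0,1]]' | grep -E "pos|ft"
```

```text
eef_pos: [545.6, -200.8, 82.7]
ft_force: [-0.6, 0.7, 1.1]
```

Touching, with the weight carried by the packing; release and retreat.

```bash
python3 -m inch '[[0,0,0,0,0,0,0],[0,0,0,0,0,0,-0.2],[0,0,0,0,0,0,-0.4],[0,0,0,0,0,0,-0.7],[0,0,0,0,0,0,-0.9],[0,0,0,0,0,0,-0.9],[0,0,0,0,0,-1,-0.9],[0,0,0,0,0,-3,-1],[0,0,0,0,0,-5,-1],[0,0,0,0,0,-5,-1],[0,0,0,0,0,0,-1],[0,0,0,0,0,0,-1]]'
python3 - <<'E'
from h import *
np.set_printoptions(precision=2,suppress=True)
p,c=look("wrist","w7.png"); look("side","s7.png")
for n,(x,y) in dict(a=(634,-172),b=(545,-200.4)).items():
    q=c[(np.hypot(c[:,0]-x,c[:,1]-y)<32)&(c[:,2]>107)&(c[:,2]<122)]
    if len(q)>20:
        A=np.c_[q[:,:2]-q[:,:2].mean(0),np.ones(len(q))]
        print(n,len(q),cv2.minEnclosingCircle(q[:,:2].astype(np.float32)),np.percentile(q[:,2],[2,50,98]),"slope",np.linalg.lstsq(A,q[:,2],rcond=None)[0])
E
```

```text
t: 37.08
eef_pos: [545.0, -200.7, 222.4]
tcp_rot: [-3.142, -0.001, 0.313]
ft_force: [-0.1, -0.4, 0.1]
opening: 0.997
grip_force: 0.0
a 3583 ((634.4132080078125, -171.4307403564453), 26.45341682434082) [110.43 112.   113.48] slope [ -0.    -0.   111.99]
b 2886 ((545.1688232421875, -201.369384765625), 26.436595916748047) [113.52 115.82 117.24] slope [ -0.01  -0.01 115.72]
```

View pics/w7.png

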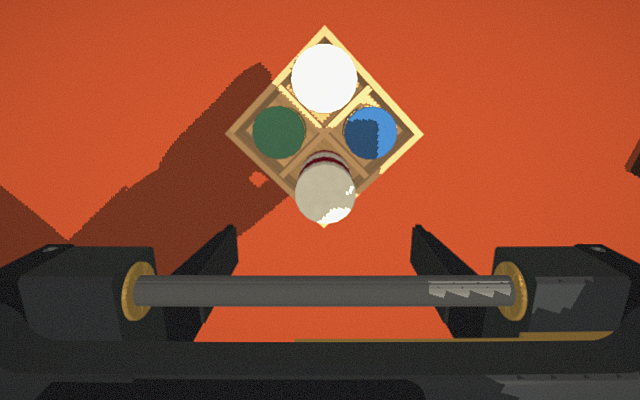

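View pics/s7.png

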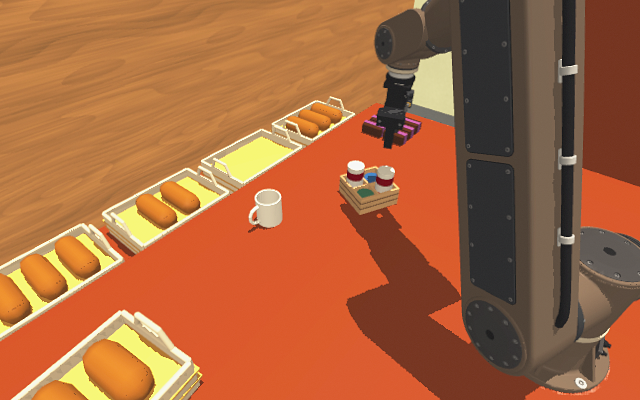

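Both jars stand level in their cells: lids at (324,78) and (325,192) in the wrist view, and at (355,167) and (386,173) from the side. The tins and mug are where they were, and the gripper is clear.

```bash
python3 -c "
from cell import env
print(env.job_done())"
```

```text
the job is handed in; nothing more can be done
None
```

Both jars are in the crate's two empty cells, upright with lids up, resting on the packing and released; the tins and mug were not touched, and I handed the job in at about 37 s (the hand-in gave no verdict).

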